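# Drop the rejected connector hood through the scrap box's spring flap

### The job

Put the rejected connector hood, the one with the red dot, into the scrap box without picking it up: push the box's sprung flap down with one finger and, while that finger holds it open, push the hood along the deck with the other finger until it drops through the opening. Then take the hand away so that the flap springs shut. Leave the good hood with the green dot where it lies on the deck, and do not disturb the other things on the bench.

Things in the scene. Friction and masses are not known exactly. Their poses are not given: they have to be found in the camera images.
- scrap_box: Red steel scrap box bolted to the bench, 300 mm long (its y) x 200 mm wide (its x) x 140 mm high, hollow, clear windows in its long sides. Origin: centre of its underside; z up. The +y half of its top (y 0 to 150 mm) is a flat bare-metal loading deck at z = 140 mm with 6 mm high lips on its outer edges. Turned up to 15 degrees from the world axes.
- deck_edge (a point): Middle of the deck's inner edge, at (0, 0, 140) mm in the box's frame. No lip here. Beyond it, y 0 to -135 mm and x -82 to 82 mm, is the opening, shut by a steel flap flush with the deck; then a flat rim 15 mm wide, also flush, ends the box.
- flap (a joint): Angle of the sprung flap, rad: 0 = shut, flush with the deck; grows as it is pushed down into the box; stop at 1.05. Hinged at its far (-y) end, so its free edge beside the deck swings down and a gap opens there. It shuts by itself: at the free edge it takes about 1.6 N to start, 2.4 N at 0.8 rad, in proportion more nearer the hinge. Shut, it carries a hood without opening.
- flap_edge (a point): Centre of the flap's free edge, on its upper face: (0, -3, 140) mm in the box's frame when shut. The flap is a flat dark steel plate with a yellow stripe along this edge, 130 mm long (edge to hinge) x 154 mm wide x 3 mm thick.
- flap_hinge (a point): Centre of the flap's hinge line, at (0, -133, 140) mm in the box's frame; it does not move.
- reject: Rejected connector hood, grey metal, 23 mm red dot on top, on the deck 34 to 46 mm off the box's middle line. Body 38 wide (its x) x 40 long (y -13 to +27) x 26 mm high; a black round gland, 20 mm thick, sticks out to y = -27 towards the flap. Flat +y end faces away from the flap. Origin: underside, half-way along its 54 mm. Turned up to 17 degrees from the box; 65 to 120 g; slides easily.
- good: Good connector hood, the same in shape and size, with a green dot on top, on the deck on the other side of the box's middle line. To be left where it is. Origin: on the underside, half-way along its 54 mm.
- screwdriver: Blue-handled screwdriver 170 mm long lying on the bench to the right of the box. Leave alone.
- cutters: Yellow-handled side cutters about 160 mm long lying on the bench to the right of the box. Leave alone.
- tape: Roll of blue tape, 84 mm across, 19 mm high, lying on the bench to the left of the box. Leave alone.
- sleeve: Black plastic sleeve standing upright, 26 mm across, 75 mm high, on the bench to the left of the box. Leave alone.
- spool: Orange wire spool, 84 mm across, 50 mm high, standing on the bench beyond the box. Leave alone.

How it is judged:
On the way, in this order (a step that is already met when the one before it is completed fails the run):
1. a finger holds the flap open while the other pushes the red-dot hood, still on the deck (value of joint flap above 0.2 rad and contact force between the fingers and flap above 0.3 N and contact force between the fingers and reject above 0.05 N and y of reject in the frame of scrap_box above 0 m and z of reject in the frame of scrap_box above 0.13 m), for 0.1 s.
2. the red-dot hood drops through the opening into the box (z of reject in the frame of scrap_box between -0.01 and 0.07 m and x of reject in the frame of scrap_box between -0.1 and 0.1 m and y of reject in the frame of scrap_box between -0.15 and 0.15 m), for 0.2 s.
At the end, for the whole second after the job is handed in: The red-dot hood lies at rest inside the scrap box (its origin less than 70 mm above the box's underside), the flap has sprung shut (within 0.06 rad), and the green-dot hood is on the deck within 20 mm of where it started (all of step 2 and value of joint flap below 0.06 rad and linear speed of reject below 0.02 m/s and distance of good from where it was at the start of the episode below 0.02 m and z of good in the frame of scrap_box above 0.13 m); the robot touches nothing.
It fails at once if the red-dot hood is lifted or carried (raised more than 20 mm above the deck) (z of reject in the frame of scrap_box above 0.16 m).
It fails at once if the red-dot hood falls off the outside of the box (z of reject in the frame of scrap_box below 0.13 m and (x of reject in the frame of scrap_box above 0.1 m or x of reject in the frame of scrap_box below -0.1 m or y of reject in the frame of scrap_box above 0.15 m or y of reject in the frame of scrap_box below -0.15 m)).
It fails at once if the green-dot hood is moved by more than 20 mm (distance of good from where it was at the start of the episode above 0.02 m).
It fails at once if another thing on the bench is moved by more than 20 mm (distance of any of screwdriver, cutters, tape, sleeve, spool from where it was at the start of the episode above 0.02 m).
It also fails if it takes over 48 s, if anything falls off the work surface, if the arm or the gripper's body presses on something with over 40 N, if the wrist force passes 120 N, or if a joint passes its speed limit or range.

### The arm

A 7-joint arm with a two-finger parallel gripper is mounted at the origin on the work surface. World frame = base frame: x ahead of the robot, y to its left, z up, the work surface at z = 0. Lengths are in m, angles in rad, forces in N, time in s.
With the tool pointing down it reaches from about 0.4 to 0.85 m from the base axis. Payload 10.4 kg.
Tool frame: the origin (TCP) lies at the centre of the arm's flange, where the gripper is bolted on; the fingertips stand 173 mm ahead of it and the grasp point (between the pads) lies 155 mm ahead of it; z points along the fingers, y is the line along which they close (so a half turn about z gives the same grasp; the last joint's range is limited). The gripper opens to 85 mm and grips with 20 to 120 N. Pads are 22 mm wide; open, the fingers measure 114 mm over their backs; the gripper's body (76 mm by 85 mm) begins 54 mm behind the grasp point. The pads swing forward as they close: fully open they stand 13 mm farther back than shut.
Start: joints at [-1.173, 0.332, -0.065, 1.46, 0.022, 1.35, -0.088], TCP at [0.255, 0.57, 0.405] pointing down, gripper open.
Joint ranges: [-2.6, 2.6], [-0.5, 2.12], [-1.47, 1.34], [0.16, 2.42], [-1.27, 4.41], [0.06, 2.06], [-2.6, 2.6]. Speed limits (rad/s): [2.22, 2.22, 2.79, 2.79, 3.14, 3.14, 3.14].

### API

Orientations are given as a unit quaternion [x, y, z, w].
In Python, from workcell import manip, viewer, finder gives the robot as it stands.
- The arm moves only by the tool arm_command, never from a script. Its argument "plan" is a list of rows, each an object with "dp": the shift along the tool's x, y, z in mm, a list of three; "spin": the turn about the tool's z in rad. A call has 1 to 5 rows; each row shifts and turns the commanded pose from where the row before left it, along the tool's axes as they then stand; what a row does not reach is not made up. A row lasts 1/10 s, in which the tool goes at most 50 mm and 8.59 degrees, less where a joint would pass 70% of its speed; a pose out of reach is approached as far as the arm can. A call is refused whole if a number of a shift passes 50 or a number of a turn 0.15, either way. A call with a gripper value outside its range is refused whole. "grip" is the closure, from -1 (fully open) to 1 (shut), set as the call begins (left out, the last holds). The fingers move at their own pace and stop on an object; "newtons" is the grip in N (left out, the last holds). Time passes only in rows, so rows that do not move let the fingers close. It gives the time, the measured TCP pose, the force, the opening and the grip force at its end, in the units of the state.
- manip.get_obs(): the state, without advancing time (a new reading comes with each control period).
- viewer.camera(name): name is "scene" or "top" or "wrist"; returns the picture (480x640x3 uint8, blue, green, red); there is no depth.
- viewer.camera_params(name): a dict with "vertical_fov" (degrees; the focal length in pixels is half the picture's height over the tangent of half this angle, whatever the lens; pixels are square), "cx", "cy" (the principal point, pixels), "k1" (the pictures are not rectified: a ray, as slopes to the right and down, at radius r is drawn at 1 + k1 r^2 times it, then the intrinsics apply), "R" (3x3) and "t" (3): a world point X has camera coordinates R X + t; the wrist camera has in their place "T_tool_cam" (4x4, takes a point from camera to tool coordinates, whose origin is the TCP and whose axes are the flange's). Camera axes: x right, y down, z forward; pixel columns grow to the right and rows downward; lengths in m; the calibration is good to about 2 mm. A picture is of the moment at which its call begins: read the wrist's pose just before it. camera_params takes no time and is no camera call.
- manip.hand_in(): hands the job in; it is judged then, once.
Trained networks look in the newest picture that a camera, given by its name, has taken for a name from the list of things; names that differ only in an ending like _2 or _b are one class to them, and where a whole thing is asked for, a point or a joint stands for the part that bears it (a point fixed in the world has none). Each returns a list of dicts, best first, with "score" (0 to 1); they miss things now and then, are a little off and sometimes report something else, mostly with a low value. They report only what shows in the picture. A call takes as long as a camera call.
- finder.find_in(camera, thing): "position" ([x, y, z] in m, in world coordinates, good to about 4 mm: the middle of the surface that is visible of it).
The state is a dict: "clock": time; "joint_pos": joint angles; "joint_velocities": joint speeds; "tau": joint torques, N m; "position": TCP position; "ee_rot": TCP orientation; "ft_force": force on the tool from outside, world axes, zero at the start; "torque": the same for the moment, N m; "grip_width": opening from 0.0 (shut) to 1.0 (fully open); "grasp_force": force on a finger pad.
Only numpy, scipy, OpenCV 4.12 (cv2) and the standard library are available. Lean on these libraries where they do the work, as an engineer would, in place of code of your own. Each camera call takes 0.05 s, during which the arm holds its last target. There are 200 camera calls.

## Working session

There is one attempt and no reset: what is moved stays moved. The work goes in short steps, Python scripts to look and compute and a tool call to move; the robot and the scene stay as the last step left them, time stands still between calls to the robot, and variables do not carry over. Pictures are saved under pics/ and viewed, at most 10 in all, crops included, and the job is handed in when it is done.

Besides the shell and the picture viewer there is one more tool, called as name(argument=value, ...), one argument or row to a line, values as JSON. arm_command: Moves the arm, as the interface text tells. Its arguments: {"type":"object","properties":{"plan":{"type":"array","items":{"type":"object","properties":{"dp":{"type":"array","items":{"type":"number"}},"spin":{"type":"number"}}}},"grip":{"type":"number"},"newtons":{"type":"number"}},"required":["plan"]}

```bash
mkdir -p pics; ls
cat > h.py <<'E'
import numpy as np, cv2
from workcell import manip, viewer, finder
E
python3 - <<'E'
from h import *
o=manip.get_obs(); print(o)
im={}
for c in ("scene","top"):
    im[c]=viewer.camera(c); cv2.imwrite(f"pics/{c}0.png",im[c]); p=viewer.camera_params(c); print(c,p)
    for t in ("scrap_box","reject","good","flap","flap_edge") :
        try: print(t,[(np.round(d["position"],3),round(d["score"],2)) for d in finder.find_in(c,t)][:3])
        except Exception as e: print(t,e)
E
```

```text
pics
{'clock': 0.0, 'joint_pos': array([-1.17258983,  0.33282595, -0.06469333,  1.46096113,  0.0215992 ,
        1.34991364, -0.08849453]), 'joint_velocities': array([-0.00280454,  0.00062144,  0.00043962,  0.0022548 , -0.00146428,
       -0.00087695, -0.00083068]), 'tau': array([-1.84796763e-04, -6.25441074e+01,  4.89862938e-02, -3.91592717e+01,
        1.60658208e-02,  1.01933940e-02,  3.32872980e-05]), 'position': array([0.25525008, 0.57034464, 0.40393497]), 'ee_rot': array([ 2.08844242e-01,  9.77948661e-01, -6.97160359e-04, -1.13350329e-04]), 'ft_force': array([ 0.02748121,  0.36400552, -0.41531283]), 'torque': array([0.00666719, 0.01471465, 0.02847959]), 'grasp_force': 0.0, 'grip_width': 1.0022292677347284}
scene {'vertical_fov': 45.510168079761, 'cx': 312.0469990825131, 'cy': 241.9971046202159, 'k1': -0.0679418851541712, 'R': array([[ 0.45245   ,  0.89161024,  0.0178934 ],
       [ 0.66136255, -0.32201518, -0.67742587],
       [-0.59823789,  0.31833536, -0.73537339]]), 't': array([-0.2784985 , -0.32666838,  1.5966813 ])}
scrap_box [(array([0.618, 0.048, 0.136]), 0.66)]
reject [(array([0.526, 0.131, 0.164]), 0.85)]
good [(array([0.594, 0.121, 0.162]), 0.79)]
flap [(array([0.536, 0.001, 0.139]), 0.61)]
flap_edge [(array([0.524, 0.132, 0.164]), 0.7)]
top {'vertical_fov': 46.661476809104244, 'cx': 319.84743200957547, 'cy': 242.13580478510096, 'k1': -0.04770284414672619, 'R': array([[-0.01407173, -0.99990019,  0.00126471],
       [-0.99472794,  0.01387043, -0.10160674],
       [ 0.10157906, -0.00268783, -0.99482384]]), 't': array([-0.01874951,  0.6024242 ,  1.23435883])}
scrap_box [(array([0.533, 0.062, 0.138]), 0.96)]
reject [(array([0.515, 0.134, 0.168]), 0.58)]
good [(array([0.589, 0.122, 0.165]), 0.89)]
flap [(array([0.53 , 0.004, 0.141]), 0.61)]
flap_edge [(array([0.527, 0.002, 0.136]), 0.74)]
```

View pics/top0.png

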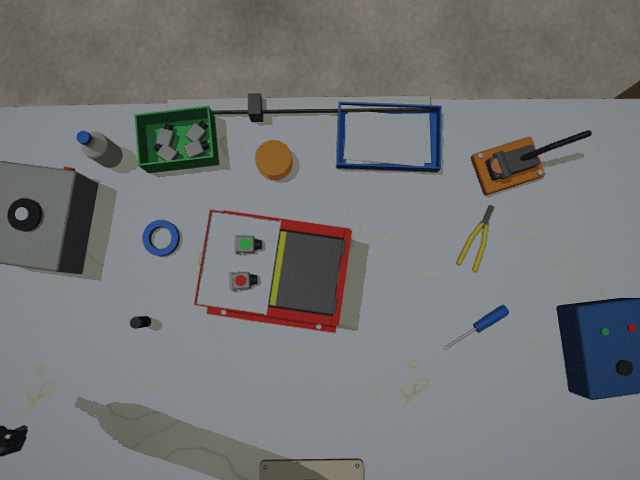

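View pics/scene0.png

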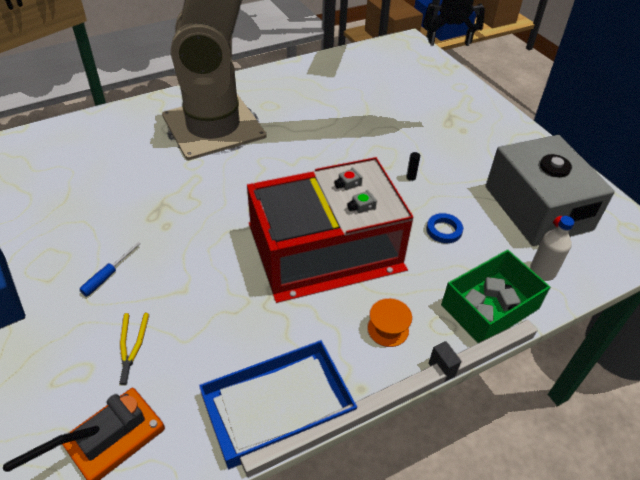

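The top view shows box +y pointing left, with the yellow stripe at about (279,268). The red-dot hood is at (240,281), the green at (245,244), and both glands point right towards the flap. Next I'll measure the box frame and the hood poses by segmentation.

```bash
cat >> h.py <<'E'
def ray(c,px,z):
    p=viewer.camera_params(c); f=240/np.tan(np.radians(p["vertical_fov"])/2)
    K=np.array([[f,0,p["cx"]],[0,f,p["cy"]],[0,0,1]])
    n=cv2.undistortPoints(np.array(px,float).reshape(-1,1,2),K,np.array([p["k1"],0,0,0,0])).reshape(-1,2)
    R,t=np.array(p["R"]),np.array(p["t"]); C=-R.T@t
    d=np.c_[n,np.ones(len(n))]@R
    return C+d*((z-C[2])/d[:,2])[:,None]
def blob(m,roi):
    x0,y0,x1,y1=roi; k=np.zeros_like(m); k[y0:y1,x0:x1]=m[y0:y1,x0:x1]
    n,l,s,c=cv2.connectedComponentsWithStats(k); i=1+np.argmax(s[1:,4]); return (l==i).astype(np.uint8),c[i],s[i,4]
E
python3 - <<'E'
from h import *
im=cv2.imread("pics/top0.png"); h=cv2.cvtColor(im,cv2.COLOR_BGR2HSV)
def m(lo,hi): return cv2.inRange(h,lo,hi)
roi=(185,200,360,340)
def corners(mask):
    c=max(cv2.findContours(mask,cv2.RETR_EXTERNAL,cv2.CHAIN_APPROX_NONE)[0],key=cv2.contourArea); return cv2.boxPoints(cv2.minAreaRect(c))
y,_,a=blob(m((22,90,80),(38,255,255)),roi); cy=corners(y); print("yellow",a,ray("top",cy,.14).round(4)[:,:2].tolist())
f,_,a=blob(m((0,0,20),(180,110,110)),(280,225,350,320)); cf=corners(f); print("flap",a,cf.round(1).tolist(),ray("top",cf,.14).round(4)[:,:2].tolist())
for n,lo,hi,r in (("red",(0,120,80),(8,255,255),(228,270,252,292)),("green",(45,100,60),(80,255,255),(230,232,260,256))):
    _,c,a=blob(m(lo,hi),r); print(n,c,a,ray("top",[c],.166).round(4))
for n,r in (("rgl",(244,270,266,293)),("ggl",(250,234,270,256))):
    _,c,a=blob(m((0,0,0),(180,255,60)),r); print(n,c,a,ray("top",[c],.16).round(4))
cv2.imwrite("pics/crop.png",cv2.resize(im[200:340,185:365],None,fx=4,fy=4,interpolation=cv2.INTER_CUBIC))
E
```

```text
yellow 479 [[0.4636, 0.0798], [0.6169, 0.0553], [0.6147, 0.0423], [0.4615, 0.067]]
flap 4485 [[275.0, 307.1000061035156], [286.0, 230.0], [345.79998779296875, 238.5], [334.79998779296875, 315.70001220703125]] [[0.4581, 0.0671], [0.6173, 0.0432], [0.5977, -0.0809], [0.439, -0.0553]]
red [240.12195122 280.23170732] 82 [[0.5133 0.1351 0.166 ]]
green [244.66304348 243.60869565] 92 [[0.5874 0.1258 0.166 ]]
rgl [252.25301205 279.42168675] 83 [[0.5148 0.1113 0.16  ]]
ggl [256.86046512 244.65116279] 86 [[0.5855 0.1017 0.16  ]]
```

View pics/crop.png

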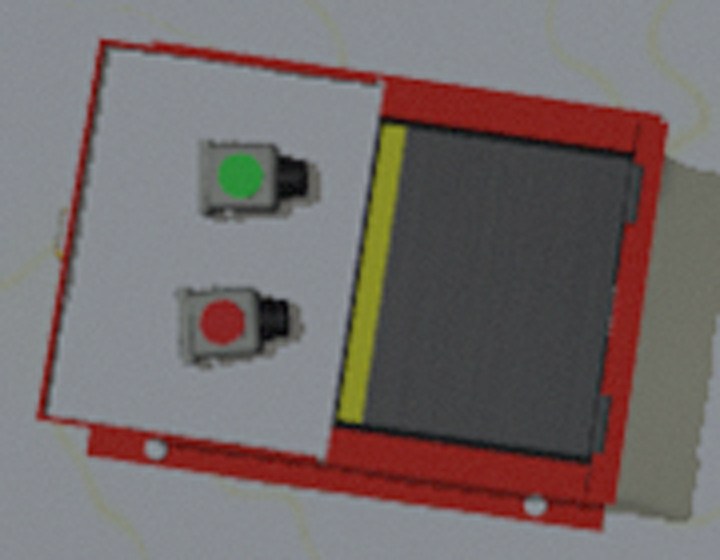

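Segmented points agree with the given sizes. The box yaw is about -9.1° and deck_edge is about (0.5405, 0.070). The hood is at box (-37, 52) mm. I'll turn the tool so that tool x is box +y and tool y is box +x, and shut the fingers.

arm_command(
  plan=[
    {"dp":[0,0,0],"spin":0.145},
    {"dp":[0,0,0],"spin":0.145},
    {"dp":[0,0,0],"spin":0.145},
    {"dp":[0,0,0],"spin":0.145},
    {"dp":[0,0,0],"spin":0.145},
  ],
  grip=1,
  newtons=20,
)

```text
clock: 1.1
position: [0.2553, 0.5705, 0.4047]
ee_rot: [0.545, 0.839, 0.0, -0.0]
ft_force: [-0.2, -0.8, 0.0]
grip_width: 0.139
grasp_force: 0.0
```

arm_command(
  plan=[
    {"dp":[0,0,0],"spin":0.145},
    {"dp":[0,0,0],"spin":0.145},
    {"dp":[0,0,0],"spin":0.145},
    {"dp":[0,0,0],"spin":0.145},
    {"dp":[0,0,0],"spin":0},
  ],
)

```text
clock: 1.6
position: [0.2552, 0.5706, 0.4048]
ee_rot: [0.76, 0.649, 0.0, 0.0]
ft_force: [-0.2, -0.5, -0.3]
grip_width: -0.005
grasp_force: 0.0
```

arm_command(
  plan=[
    {"dp":[-33.5,32.3,0],"spin":0},
    {"dp":[-33.5,32.3,0],"spin":0},
    {"dp":[-33.5,32.3,0],"spin":0},
    {"dp":[-33.5,32.3,0],"spin":0},
    {"dp":[-33.5,32.3,0],"spin":0},
  ],
)

```text
clock: 2.1
position: [0.3898, 0.3783, 0.405]
ee_rot: [0.758, 0.652, 0.0, -0.0]
ft_force: [0.6, 0.7, 0.3]
grip_width: -0.003
grasp_force: 0.0
```

arm_command(
  plan=[
    {"dp":[-33.5,32.3,0],"spin":0},
    {"dp":[-33.5,32.3,0],"spin":0},
    {"dp":[-33.5,32.3,0],"spin":0},
    {"dp":[-33.5,32.3,0],"spin":0},
    {"dp":[-33.5,32.3,0],"spin":0},
  ],
)

```text
clock: 2.6
position: [0.5234, 0.1879, 0.405]
ee_rot: [0.758, 0.652, 0.0, 0.0]
ft_force: [0.5, 0.4, -0.4]
grip_width: 0.003
grasp_force: 0.0
```

arm_command(
  plan=[
    {"dp":[0,0,0],"spin":0},
    {"dp":[0,0,0],"spin":0},
  ],
)

```text
clock: 2.8
position: [0.5232, 0.1885, 0.4047]
ee_rot: [0.759, 0.651, 0.0, 0.0]
ft_force: [0.8, 1.2, 0.0]
grip_width: 0.0
grasp_force: 0.0
```

```bash
cat >> h.py <<'E'
def wray(im_px,z):
    o=manip.get_obs(); p=viewer.camera_params("wrist"); f=240/np.tan(np.radians(p["vertical_fov"])/2)
    from scipy.spatial.transform import Rotation as Ro
    T=np.eye(4);T[:3,:3]=Ro.from_quat(o["ee_rot"]).as_matrix();T[:3,3]=o["position"];T=T@np.array(p["T_tool_cam"])
    K=np.array([[f,0,p["cx"]],[0,f,p["cy"]],[0,0,1]])
    n=cv2.undistortPoints(np.array(im_px,float).reshape(-1,1,2),K,np.array([p["k1"],0,0,0,0])).reshape(-1,2)
    d=np.c_[n,np.ones(len(n))]@T[:3,:3].T; C=T[:3,3]
    return C+d*((z-C[2])/d[:,2])[:,None]
O=np.array([.5405,.070]); a=-.157; BX=np.array([np.cos(a),np.sin(a)]); BY=np.array([-np.sin(a),np.cos(a)])
def box(p): q=np.asarray(p)[...,:2]-O; return np.stack([q@BX,q@BY],-1)
E
python3 - <<'E'
from h import *
o=manip.get_obs(); print(o["position"],box(o["position"]))
im=viewer.camera("wrist"); cv2.imwrite("pics/w1.png",im); print(viewer.camera_params("wrist"))
for t in("reject","good","flap_edge"):print(t,[(np.round(d["position"],3),box(d["position"]).round(3),round(d["score"],2)) for d in finder.find_in("wrist",t)][:2])
E
```

```text
[0.52320808 0.18850311 0.40473661] [-0.0356079   0.11434193]
{'vertical_fov': 61.42133726467887, 'cx': 321.9892922195116, 'cy': 237.6622948132015, 'k1': -0.008299742917299294, 'T_tool_cam': array([[ 1.79032611e-04, -9.48098163e-01, -3.17977737e-01,
         8.16358131e-02],
       [ 9.99999919e-01,  5.49242654e-05,  3.99270096e-04,
         3.95856317e-04],
       [-3.61082551e-04, -3.17977783e-01,  9.48098096e-01,
         3.01754331e-02],
       [ 0.00000000e+00,  0.00000000e+00,  0.00000000e+00,
         1.00000000e+00]])}
reject [(array([0.51 , 0.158, 0.148]), array([-0.043,  0.082]), 0.65)]
good [(array([0.586, 0.134, 0.165]), array([0.035, 0.071]), 0.85), (array([0.511, 0.159, 0.149]), array([-0.043,  0.084]), 0.55)]
flap_edge [(array([0.503, 0.04 , 0.138]), array([-0.032, -0.036]), 0.73)]
```

View pics/w1.png

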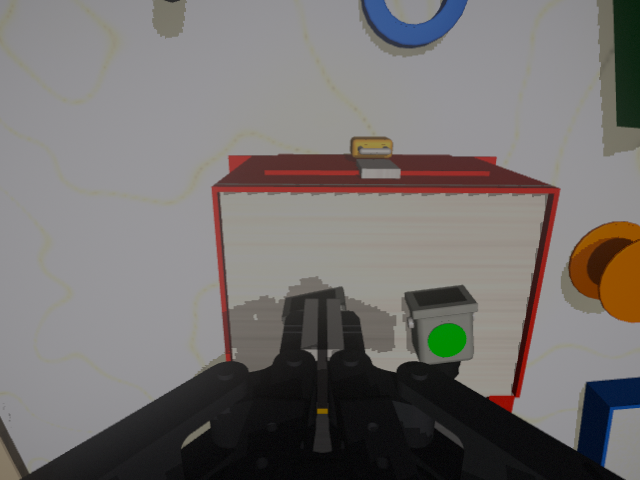

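The wrist view confirms the box is aligned with the image, with the rear of the reject at about (315,292), just ahead of the shut fingers. Next I'll lower to 6 mm above the deck and push along -y.

arm_command(
  plan=[
    {"dp":[0,-3,30],"spin":0},
    {"dp":[0,0,30],"spin":0},
    {"dp":[0,0,18],"spin":0},
    {"dp":[0,0,8],"spin":0},
    {"dp":[0,0,0],"spin":0},
  ],
)

```text
clock: 3.5
position: [0.5193, 0.1907, 0.3181]
ee_rot: [0.759, 0.651, -0.001, -0.0]
ft_force: [-0.5, 0.0, 1.3]
grip_width: 0.0
grasp_force: 0.0
```

arm_command(
  plan=[
    {"dp":[-8,0,0],"spin":0},
    {"dp":[-6,0,0],"spin":0},
    {"dp":[-6,0,0],"spin":0},
    {"dp":[-6,0,0],"spin":0},
    {"dp":[-6,0,0],"spin":0},
  ],
)

```text
clock: 4.0
position: [0.5148, 0.1578, 0.319]
ee_rot: [0.76, 0.65, 0.0, -0.0]
ft_force: [0.3, -0.3, 0.3]
grip_width: -0.002
grasp_force: 0.1
```

arm_command(
  plan=[
    {"dp":[-6,0,0],"spin":0},
    {"dp":[-6,0,0],"spin":0},
    {"dp":[-6,0,0],"spin":0},
    {"dp":[-6,0,0],"spin":0},
    {"dp":[-6,0,0],"spin":0},
  ],
)

```text
clock: 4.5
position: [0.5101, 0.1284, 0.3187]
ee_rot: [0.76, 0.65, -0.0, -0.0]
ft_force: [0.1, 0.0, -0.3]
grip_width: -0.0
grasp_force: 0.1
```

Run:
```python
from h import *
o=manip.get_obs(); print(o["position"],box(o["position"]),o["ft_force"])
for c in("top","scene"):
    im=viewer.camera(c); cv2.imwrite(f"pics/{c}2.png",im)
    for t in("reject","good"):print(t,[(np.round(d["position"],3),box(d["position"]).round(3),round(d["score"],2)) for d in finder.find_in(c,t)][:2])
s=cv2.imread("pics/scene2.png")[130:290,230:430]; cv2.imwrite("pics/s2c.png",cv2.resize(s,None,fx=3.6,fy=3.6,interpolation=cv2.INTER_CUBIC))
```

```text
[0.51006552 0.12837878 0.31867665] [-0.03918802  0.05290216] [ 0.05444921  0.01032493 -0.28764671]
reject [(array([0.5  , 0.088, 0.168]), array([-0.043,  0.012]), 0.8), (array([0.545, 0.026, 0.14 ]), array([ 0.011, -0.043]), 0.27)]
good [(array([0.594, 0.113, 0.165]), array([0.046, 0.051]), 0.51)]
reject [(array([0.511, 0.092, 0.163]), array([-0.033,  0.017]), 0.71)]
good [(array([0.595, 0.12 , 0.158]), array([0.046, 0.058]), 0.95)]
```

View pics/s2c.png

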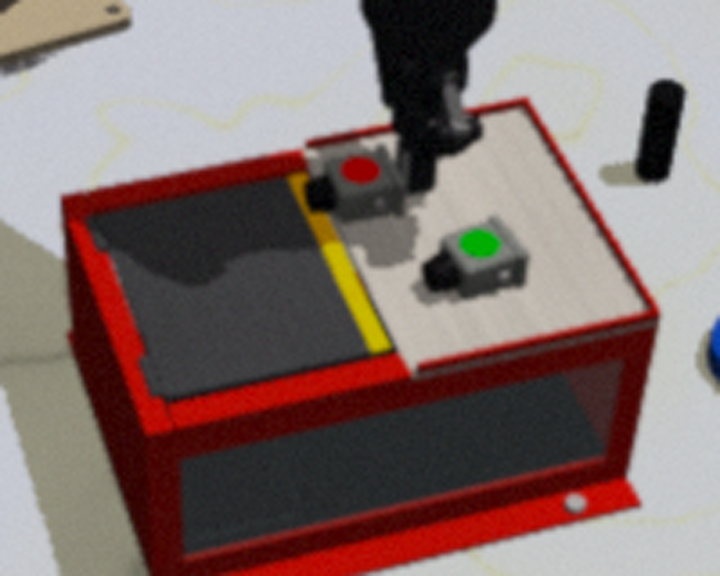

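The scene crop shows the reject aligned, with its gland just over the yellow stripe, and the good hood untouched. I'll push a little further, then back off and check.

arm_command(
  plan=[
    {"dp":[-5,0,0],"spin":0},
    {"dp":[-4,0,0],"spin":0},
    {"dp":[0,0,0],"spin":0},
    {"dp":[10,0,0],"spin":0},
    {"dp":[10,0,0],"spin":0},
  ],
)

```text
clock: 5.3
position: [0.512, 0.1407, 0.3188]
ee_rot: [0.76, 0.65, 0.0, -0.0]
ft_force: [0.6, 0.9, 0.2]
grip_width: 0.002
grasp_force: 0.0
```

arm_command(
  plan=[
    {"dp":[20,0,-40],"spin":0},
    {"dp":[20,0,-40],"spin":0},
    {"dp":[30,0,0],"spin":0},
    {"dp":[30,0,0],"spin":0},
    {"dp":[0,0,0],"spin":0},
  ],
  grip=0,
)

```text
clock: 5.8
position: [0.5263, 0.2445, 0.3982]
ee_rot: [0.757, 0.653, 0.0, -0.001]
ft_force: [-0.5, -0.4, -0.1]
grip_width: 0.499
grasp_force: 0.0
```

Run:
```python
from h import *
o=manip.get_obs(); print(o["position"],box(o["position"]),o["grip_width"])
im=viewer.camera("top"); cv2.imwrite("pics/top3.png",im); h=cv2.cvtColor(im,cv2.COLOR_BGR2HSV)
for n,lo,hi,r,z in (("red",(0,150,60),(8,255,255),(240,262,275,296),.166),("green",(45,100,60),(80,255,255),(230,232,260,256),.166),("gland",(0,0,0),(180,255,50),(266,270,288,293),.16)):
    _,c,a=blob(cv2.inRange(h,lo,hi),r); print(n,c,a,box(ray("top",[c],z)).round(4))
print([box(d["position"]).round(3) for d in finder.find_in("top","reject")][:1])
cv2.imwrite("pics/t3c.png",cv2.resize(im[200:340,185:365],None,fx=4,fy=4,interpolation=cv2.INTER_CUBIC))
```

```text
[0.5263103 0.2445172 0.3982194] [-0.04130196  0.17015213] 0.49904942866515073
red [264.07246377 285.91304348] 69 [[-0.0414  0.0104]]
green [244.66304348 243.60869565] 92 [[0.0376 0.0625]]
gland [278.65789474 287.80701754] 114 [[-0.0409 -0.0188]]
[array([-0.04 ,  0.008])]
```

View pics/t3c.png

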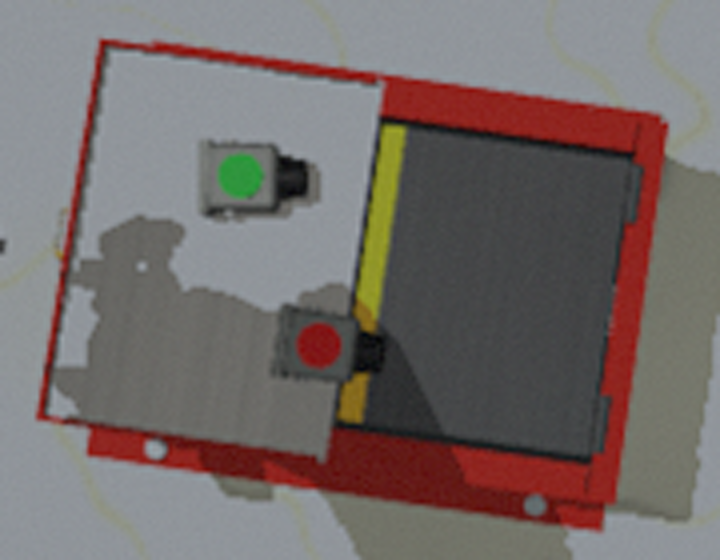

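The top view shows the reject straight, with its dot at about (265,286), so its origin is about 5 mm on the deck side and the gland overhangs the shut flap. Because the tool cannot tilt, both fingertips stay at one height. To have one hold the flap below deck level while the other touches the hood, I'll bring the fingers down on either side of the gland.

arm_command(
  plan=[
    {"dp":[-45,0,0],"spin":0},
    {"dp":[-45,0,0],"spin":0},
    {"dp":[-45,0,0],"spin":0},
    {"dp":[-45,0,0],"spin":0},
    {"dp":[-15,0,0],"spin":0},
  ],
  grip=0.15,
)

```text
clock: 6.4
position: [0.4964, 0.0401, 0.399]
ee_rot: [0.762, 0.648, 0.0, 0.0]
ft_force: [-0.3, 0.1, 0.2]
grip_width: 0.426
grasp_force: 0.0
```

arm_command(
  plan=[
    {"dp":[0,0,30],"spin":0},
    {"dp":[0,0,10],"spin":0},
    {"dp":[0,0,0],"spin":0},
  ],
)

```text
clock: 6.7
position: [0.4967, 0.0462, 0.3574]
ee_rot: [0.76, 0.65, -0.001, -0.001]
ft_force: [-0.3, 1.1, 0.1]
grip_width: 0.424
grasp_force: 0.0
```

Run:
```python
from h import *
o=manip.get_obs(); print(o["position"],box(o["position"]),o["grip_width"])
im=viewer.camera("wrist"); cv2.imwrite("pics/w4.png",im)
```

```text
[0.49666689 0.04616551 0.35738134] [-0.03956734 -0.03039491] 0.42424904067615854
```

View pics/w4.png

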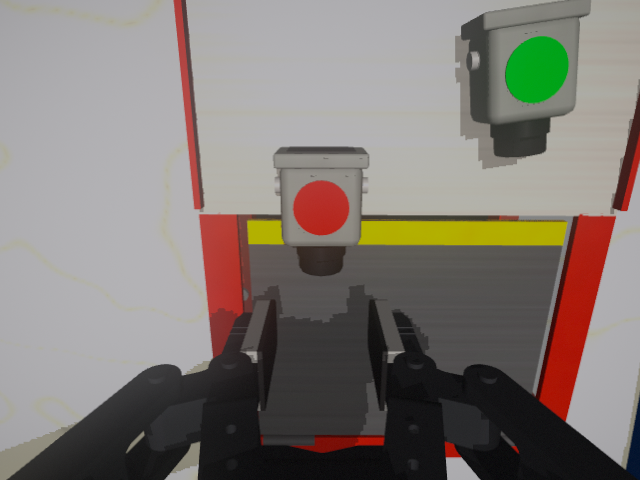

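The wrist view shows the hood centred between the fingers (dot at (321,208), gland at (321,262)), with the good hood well clear. A quick check of the deck edge and hood offset from these pixels:

Run:
```python
from h import *
print("edge",box(wray([(240,219),(420,219),(560,219)],.14)).round(4).tolist())
print("sides",box(wray([(247,235),(567,235)],.14)).round(4).tolist())
print("dot,front,gland tip",box(wray([(321,208),(321,245)],.166)).round(4).tolist(),box(wray([(321,275)],.153)).round(4).tolist())
print("side of hood",box(wray([(281,235),(361,235)],.166)).round(4).tolist())
```

```text
edge [[-0.0788, -0.0024], [0.0084, -0.0022], [0.0764, -0.0019]]
sides [[-0.0758, -0.0106], [0.0815, -0.0101]]
dot,front,gland tip [[-0.0395, 0.0098], [-0.0394, -0.0064]] [[-0.0394, -0.0261]]
side of hood [[-0.0564, -0.002], [-0.0225, -0.0019]]
```

arm_command(
  plan=[
    {"dp":[5,0,20],"spin":0},
    {"dp":[0,0,20],"spin":0},
    {"dp":[0,0,15],"spin":0},
    {"dp":[0,0,12],"spin":0},
    {"dp":[0,0,7],"spin":0},
  ],
)

```text
clock: 7.25
position: [0.4983, 0.0511, 0.2847]
ee_rot: [0.76, 0.65, 0.0, 0.0]
ft_force: [-0.6, -0.6, 2.1]
grip_width: 0.424
grasp_force: 1.2
```

arm_command(
  plan=[
    {"dp":[0,0,0],"spin":0},
    {"dp":[0,0,0],"spin":0},
  ],
)

```text
clock: 7.45
position: [0.4982, 0.0512, 0.2853]
ee_rot: [0.76, 0.65, 0.0, -0.0]
ft_force: [-1.5, 2.2, 2.3]
grip_width: 0.426
grasp_force: 1.1
```

Run:
```python
from h import *
o=manip.get_obs(); print(o["position"],box(o["position"]),o["grip_width"],o["ft_force"])
cv2.imwrite("pics/w5.png",viewer.camera("wrist"))
```

```text
[0.49820633 0.051214   0.28534971] [-0.03883619 -0.02516781] 0.4260422471082639 [-1.54162911  2.16293803  2.32987689]
```

View pics/w5.png

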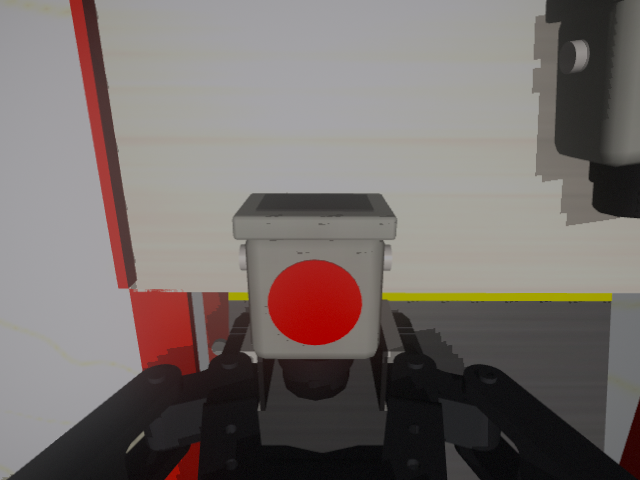

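The flap is held open (2.3 N vertical) and the hood is undisturbed between the fingers, its body still on the deck. I'll close gently onto the gland.

arm_command(
  plan=[
    {"dp":[0,0,0],"spin":0},
    {"dp":[0,0,0],"spin":0},
    {"dp":[0,0,0],"spin":0},
    {"dp":[0,0,0],"spin":0},
    {"dp":[2,0,0],"spin":0},
  ],
  grip=0.6,
  newtons=20,
)

```text
clock: 8.0
position: [0.4983, 0.0524, 0.2848]
ee_rot: [0.76, 0.65, -0.0, 0.0]
ft_force: [0.1, -0.0, 1.9]
grip_width: 0.2
grasp_force: 2.4
```

arm_command(
  plan=[
    {"dp":[1,0,0],"spin":0},
    {"dp":[0,0,0],"spin":0},
    {"dp":[0,0,0],"spin":0},
  ],
)

```text
clock: 8.3
position: [0.4984, 0.0539, 0.2847]
ee_rot: [0.76, 0.65, 0.0, -0.0]
ft_force: [0.1, 0.3, 2.5]
grip_width: 0.197
grasp_force: 2.1
```

arm_command(
  plan=[
    {"dp":[0,0,0],"spin":0},
    {"dp":[0,0,0],"spin":0},
    {"dp":[0,0,0],"spin":0},
    {"dp":[0,0,0],"spin":0},
  ],
  grip=1,
)

```text
clock: 8.7
position: [0.4984, 0.0538, 0.2847]
ee_rot: [0.76, 0.65, 0.0, -0.0]
ft_force: [0.4, 1.3, 2.4]
grip_width: 0.183
grasp_force: 17.8
```

Run:
```python
from h import *
o=manip.get_obs(); print(o["position"],box(o["position"]),o["grip_width"],o["ft_force"],o["grasp_force"])
cv2.imwrite("pics/w6.png",viewer.camera("wrist"))
```

```text
[0.49841688 0.05383244 0.28469619] [-0.03903764 -0.02254865] 0.18273214365194992 [0.4107823  1.25871927 2.40989734] 17.819831119850278
```

View pics/w6.png

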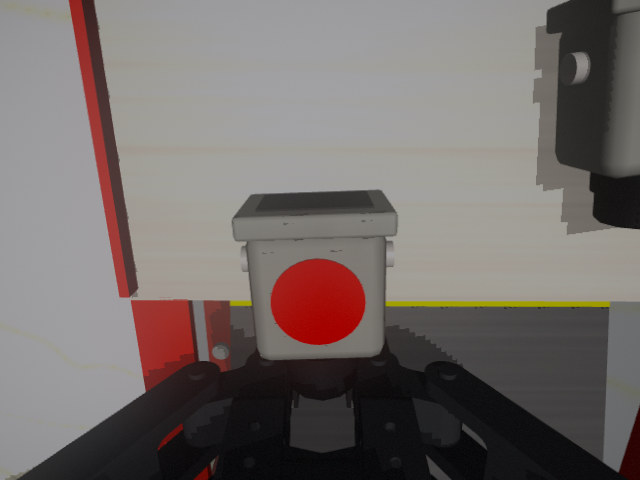

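The gland is gripped (17.8 N, width about 16 mm) with the flap held open and the hood still on the deck. I'll draw it along the deck towards -y.

arm_command(
  plan=[
    {"dp":[-3,0,0],"spin":0},
    {"dp":[-4,0,0],"spin":0},
    {"dp":[-5,0,0],"spin":0},
    {"dp":[-5,0,0],"spin":0},
    {"dp":[-6,0,0],"spin":0},
  ],
)

```text
clock: 9.25
position: [0.4948, 0.0306, 0.2848]
ee_rot: [0.76, 0.65, 0.0, -0.0]
ft_force: [0.8, 3.4, 2.6]
grip_width: 0.184
grasp_force: 18.7
```

arm_command(
  plan=[
    {"dp":[-6,0,0],"spin":0},
    {"dp":[-7,0,0],"spin":0},
    {"dp":[-8,0,0],"spin":0},
    {"dp":[-6,0,5],"spin":0},
    {"dp":[0,0,7],"spin":0},
  ],
)

```text
clock: 9.75
position: [0.4907, 0.0031, 0.2726]
ee_rot: [0.76, 0.65, 0.0, 0.0]
ft_force: [0.8, 0.8, 4.1]
grip_width: 0.181
grasp_force: 19.9
```

arm_command(
  plan=[
    {"dp":[0,0,0],"spin":0},
  ],
)

```text
clock: 9.85
position: [0.4905, 0.004, 0.2717]
ee_rot: [0.76, 0.65, -0.001, -0.0]
ft_force: [1.5, 1.9, 2.8]
grip_width: 0.181
grasp_force: 19.9
```

arm_command(
  plan=[
    {"dp":[0,0,0],"spin":0},
    {"dp":[0,0,0],"spin":0},
    {"dp":[0,0,0],"spin":0},
    {"dp":[0,0,0],"spin":0},
    {"dp":[0,0,0],"spin":0},
  ],
  grip=0.1,
)

```text
clock: 10.35
position: [0.4907, 0.0046, 0.2727]
ee_rot: [0.76, 0.65, 0.0, -0.0]
ft_force: [0.4, 3.9, 3.5]
grip_width: 0.451
grasp_force: 2.2
```

Run:
```python
from h import *
o=manip.get_obs(); print(o["position"],box(o["position"]),o["grip_width"],o["ft_force"],o["grasp_force"])
w=viewer.camera("wrist"); s=viewer.camera("scene")
print([(np.round(d["position"],3),round(d["score"],2)) for d in finder.find_in("wrist","reject")],[(np.round(d["position"],3),round(d["score"],2)) for d in finder.find_in("scene","reject")])
s=cv2.resize(s[130:290,230:430],None,fx=2,fy=2); cv2.imwrite("pics/c7.png",np.hstack([cv2.resize(w,(400,300)),cv2.resize(s,(375,300))]))
```

```text
[0.4907211  0.00460499 0.27274913] [-0.03894177 -0.07237392] 0.45071132416819737 [0.43943656 3.87823102 3.48753357] 2.221655761823058
[] []
```

View pics/c7.png

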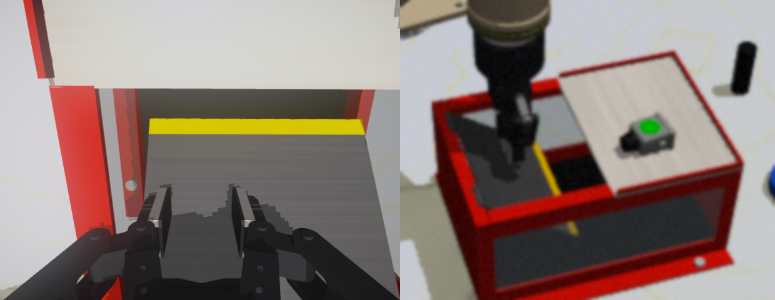

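The hood has dropped through: the flap is clear and open, and the good hood is unmoved. I'll raise the hand and check.

arm_command(
  plan=[
    {"dp":[0,0,-15],"spin":0},
    {"dp":[0,0,-20],"spin":0},
    {"dp":[0,0,-30],"spin":0},
    {"dp":[0,0,-40],"spin":0},
    {"dp":[0,0,-30],"spin":0},
  ],
)

```text
clock: 11.05
position: [0.4905, 0.0034, 0.4094]
ee_rot: [0.76, 0.65, -0.0, 0.0]
ft_force: [0.4, -0.5, 1.0]
grip_width: 0.452
grasp_force: 0.0
```

arm_command(
  plan=[
    {"dp":[-10,-40,-20],"spin":0},
    {"dp":[-10,-40,0],"spin":0},
    {"dp":[0,0,0],"spin":0},
    {"dp":[0,0,0],"spin":0},
    {"dp":[0,0,0],"spin":0},
  ],
)

```text
clock: 11.55
position: [0.409, -0.0032, 0.4274]
ee_rot: [0.76, 0.65, -0.0, 0.0]
ft_force: [0.4, -0.3, -0.5]
grip_width: 0.45
grasp_force: 0.0
```

Run:
```python
from h import *
o=manip.get_obs(); print(o["position"],o["ft_force"])
im=viewer.camera("top"); s=viewer.camera("scene")
h=cv2.cvtColor(im,cv2.COLOR_BGR2HSV)
y,_,a=blob(cv2.inRange(h,(22,90,50),(38,255,255)),(185,200,360,340)); ys,xs=np.nonzero(y); print("yellow",a,box(ray("top",np.c_[xs,ys],.14)).mean(0), box(ray("top",np.c_[xs,ys],.14)).max(0),box(ray("top",np.c_[xs,ys],.14)).min(0))
for c in("top","scene"):
  for t in("reject","good"):print(c,t,[(box(d["position"]).round(3),np.round(d["position"],3),round(d["score"],2)) for d in finder.find_in(c,t)])
i0=cv2.imread("pics/scene0.png"); hs=[cv2.cvtColor(i,cv2.COLOR_BGR2HSV) for i in(i0,s)]
for q in hs: print("scene yellow",blob(cv2.inRange(q,(22,90,50),(38,255,255)),(240,150,420,290))[1:])
```

```text
[ 0.40898087 -0.00323166  0.42741855] [ 0.41115915 -0.26952529 -0.5146374 ]
yellow 499 [-0.00051929 -0.00878298] [ 0.07798206 -0.00187412] [-0.07780906 -0.01565538]
top reject []
top good [(array([0.04 , 0.058]), array([0.589, 0.121, 0.163]), 0.68)]
scene reject []
scene good [(array([0.046, 0.059]), array([0.595, 0.121, 0.16 ]), 0.9), (array([ 0.007, -0.069]), array([0.537, 0.001, 0.136]), 0.48)]
scene yellow (array([323.89790576, 203.16753927]), np.int32(382))
scene yellow (array([323.84334204, 203.06788512]), np.int32(383))
```

The flap is shut (the stripe is back at its starting pixels), the reject is out of sight inside the box, the good hood is unmoved, and the hand is clear. Handing in.

```bash
python3 -c "
from workcell import manip
print(manip.hand_in())"
```

```text
the job is handed in; nothing more can be done
None
```

The job is handed in with no verdict shown: the red-dot hood dropped through the opening and is no longer visible on the deck, the flap sprang shut, the green-dot hood is unmoved and the hand is clear — but the tool can't tilt, so I pushed the hood to the deck edge with the flap shut, then both fingers held the flap open while gripping the hood's gland, and I drew it off the edge instead of pushing it with one free finger, never lifting it above the deck.

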